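# Set the wagon jig's sprung slide to its middle stop

### The job

Set the gluing jig for the middle wagon length: with the fingertips push the slide's blue plate away against its spring until the first tooth has passed under the stop pin, but not as far as the second, then back off so that the slide springs back and latches on the pin at the middle (green) mark, and come clear. Only push: do not grip the plate or touch its grey front or the stop pin, and leave everything else on the bench where it is.

Things in the scene. Friction and masses are not known exactly. Their poses are not given: they have to be found in the camera images.
- jig: Gluing jig, fixed: plywood base 340 x 130 x 12 mm, x = -140 to +200 mm, with two low rails (tops 32 mm). Origin: on the bench, straight below the stop pin; x = direction in which the slide is pushed, z up. A dark bridge (x -14 to 14, y -33 to 33 mm, top 58) holds the pin; wooden fence at the far end. Beside the +y rail: white, green, red marks for 0, 40, 66 mm of travel.
- slide (a joint): Slide travel along jig +x, m. 0 home (white mark), 0.040 middle (green), latched by the first brass tooth; 0.066 last (red), second tooth; 0.080 end. A spring pushes it home: 3 N at home, 5 N at 0.040, 6.5 N at 0.066, plus up to 2 N while a tooth lifts the pin. Let go between 0.041 and 0.065 it returns to 0.040; sooner, it goes home; past 0.066 it latches there and cannot come back.
- push_face (a point): Centre of the rear (robot-side) face of the slide's blue upright push plate, 63 mm above the bench, 130 mm behind the jig's origin when home; moves with the slide; axes as the jig's. Plate: 100 mm wide (y), 12 mm thick with its grey front, from 36 to 90 mm above the bench. Behind it is free room above the last 10 mm of the base.
- plate_front (a point): Centre of the push plate's front (+x) face, 12 mm ahead of its rear face: a grey facing, 3 mm thick, 100 x 54 mm; not to be touched, as the plate is pushed and never gripped. Moves with the slide.
- stop_pin (a joint): Height of the stop pin above its rest, in m: 0 = fully down (at home or between the teeth), up to 0.007 while a tooth passes below. Steel pin 10 mm thick with a black knob 22 mm wide, top 86 mm above the bench when down, sprung downwards; it works by itself.
- candle_a: Loose cream candle, 52 mm wide, 85 mm high, beside the jig (+y side). Origin: centre of the underside.
- candle_b: Loose cream candle, 60 mm wide, 100 mm high, further away. Origin: centre of the underside.
- wagon: Loose white wooden toy wagon, 88 x 50 x 47 mm, beside the jig (+y side). Origin: centre of the underside.
- mallet: Loose mallet with black head and wooden handle, about 260 mm long, lying along the jig (-y side). Its handle points along its -x.
- wheel: Loose wooden wheel lying flat, 48 mm wide, 14 mm thick, beside the jig (+y side). Origin: centre of the underside.
- silver_dome: Loose silver dome (prop helmet), 104 mm wide, 95 mm high. Origin: centre of the underside.
- paint_cup: Loose open teal paint cup, 72 mm wide, 90 mm high. Origin: centre of the underside.

How it is judged:
By the outcome, as a careful person would: the job done as asked, in the order asked, and still so for the second after the job is handed in, with the robot touching nothing.
It also fails if it takes over 35 s, if anything falls off the work surface, if the arm or the gripper's body presses on something with over 40 N, if the wrist force passes 120 N, or if a joint passes its speed limit or range.

### The arm

A 6-joint arm with a two-finger parallel gripper is mounted at the origin on the work surface. World frame = base frame: x ahead of the robot, y to its left, z up, the work surface at z = 0. Lengths are in mm, angles in rad, forces in N, time in s.
With the tool pointing down it reaches from about 400 to 925 mm from the base axis. Payload 12.5 kg.
Tool frame: the origin (TCP) lies at the very end of the fingers, on their centre line; the grasp point (between the pads) lies env.grip_point_offset behind it (env.grip_point_offset is the distance from the TCP to the grasp point, in mm); y points along the fingers, z is the direction in which the jaws open and shut, and the axes are right-handed (so a half turn about y gives the same grasp; the last joint's range is limited). The gripper opens to 95 mm and grips with 3 to 60 N. Pads are 20 mm wide; open, the fingers measure 119 mm over their backs; the gripper's body (75 mm by 180 mm) begins 59 mm behind the grasp point.
Start: joints at [-1.225, 0.491, 1.559, -0, 1.092, -0.106], TCP at [272.891, -562.3, 179.661] pointing down, gripper open.
Joint ranges: [-3.1, 3.1], [-0.84, 2.19], [0.05, 2.79], [-1.13, 4.28], [0.06, 2.93], [-2.69, 2.69]. Speed limits (rad/s): [2.22, 2.22, 2.79, 3.14, 3.14, 3.14].

### API

Orientations are given as [roll, pitch, yaw] about the fixed x, y, z axes, in that order (R = Rz(yaw) Ry(pitch) Rx(roll)).
In Python, from cell import readout, read_camera, env, nets gives the robot as it stands.
- The arm moves only by the tool apply_moves, never from a script. Its argument "increments" is a list of rows, each a list of 3 entries, a list of its own where there are three numbers: the shift along the tool's x, y, z in cm, then the turn, a rotation vector about the tool's x, y, z in degrees, then the finger opening in cm, from 0 to 9.51. A call has exactly 5 rows; each row shifts and turns the pose as measured when the row begins, along the tool's axes as they then stand; what a row does not reach is not made up. A row lasts 1/8 s, in which the tool goes at most 62.5 mm and 10.7 degrees, less where a joint would pass 70% of its speed; a pose out of reach is approached as far as the arm can. A call with a gripper value outside its range is refused whole. The fingers move at their own pace and stop on an object; the grip force is fixed at half the most. Time passes only in rows, so rows that do not move let the fingers close, or fill a call up. It gives the time, the measured TCP pose, the force and the opening at its end, in the units of the state.
- readout.state(): the state, without advancing time (a new reading comes with each control period).
- read_camera(name): name is "scene" or "top" or "wrist"; returns a dict with "img" (400x640x3 uint8, red, green, blue), "vfov" (degrees; the focal length in pixels is half the picture's height over the tangent of half this angle, whatever the lens; pixels are square), "cx", "cy" (the principal point, pixels), "rvec" (rotation vector, rad) and "tvec" (3), from world to camera coordinates, as OpenCV has them; the wrist camera has in their place "mount" (4x4, takes a point from camera to tool coordinates, whose origin is the TCP and whose axes are the tool frame's). Camera axes: x right, y down, z forward; pixel columns grow to the right and rows downward; lengths in mm; the calibration is good to about 2 mm. A picture is of the moment at which its call begins: read the wrist's pose just before it. There is no depth.
- env.job_done(): hands the job in, once; it reports no verdict.
Trained networks look in a picture, given as the dict that the camera call returned (one of the last four; its "shot" number tells which), for a name from the list of things; names that differ only in an ending like _2 or _b are one class to them, and where a whole thing is asked for, a point or a joint stands for the part that bears it (a point fixed in the world has none). Each returns a list of dicts, best first, with "confidence" (0 to 1); they miss things now and then, are a little off and sometimes report something else, mostly with a low value. They report only what shows in the picture. A call takes as long as a camera call.
- nets.look_for(picture, thing): "point" ([x, y, z] in mm, in the coordinates of the camera as it stood for that picture, good to about 4 mm: the middle of the surface that is visible of it).
- nets.mark_of(picture, thing): "point" ([x, y, z] in mm, in the coordinates of the camera as it stood for that picture, good to about 4 mm: a listed point, or the origin of a listed thing).
The state is a dict: "t": time; "joints": joint angles; "qvel": joint speeds; "tau": joint torques, N m; "eef_pos": TCP position; "tcp_rot": TCP orientation; "ft_force": force on the tool from outside, world axes, zero at the start; "moment": the same for the moment, N m; "opening": opening from 0.0 (shut) to 1.0 (fully open).
Only numpy, scipy, OpenCV 4.12 (cv2) and the standard library are available. Lean on these libraries where they do the work, as an engineer would, in place of code of your own. Each camera call takes 0.05 s, during which the arm holds its last target. There are 200 camera calls.

## Working session

There is one attempt and no reset: what is moved stays moved. The work goes in short steps, Python scripts to look and compute and a tool call to move; the robot and the scene stay as the last step left them, time stands still between calls to the robot, and variables do not carry over. Pictures are saved under pics/ and viewed, about 8 in all and at most 12, crops included, and the job is handed in when it is done.

Besides the shell and the picture viewer there is one more tool, called as name(argument=value, ...) on one line, values as JSON. apply_moves: Moves the arm, as the interface text tells. Its arguments: {"type":"object","properties":{"increments":{"type":"array"}},"required":["increments"]}

```bash
mkdir -p pics
cat > h.py <<'E'
import numpy as np, cv2
from cell import readout, read_camera, env, nets
from scipy.spatial.transform import Rotation as Ro
def toolR(s=None):
    s=s or readout.state(); return Ro.from_euler('xyz',s['tcp_rot']).as_matrix(), np.array(s['eef_pos'])
def shot(name,f=None):
    R,p=toolR(); d=read_camera(name)
    if name=='wrist':
        M=np.array(d['mount']); d['Rw']=R@M[:3,:3]; d['tw']=R@M[:3,3]+p
    else:
        C=cv2.Rodrigues(np.array(d['rvec'],float))[0]; d['Rw']=C.T; d['tw']=-C.T@np.array(d['tvec'],float).ravel()
    if f: cv2.imwrite('pics/'+f,d['img'][:,:,::-1])
    return d
def tow(d,p): return d['Rw']@np.array(p)+d['tw']
def proj(d,P):
    c=d['Rw'].T@(np.array(P)-d['tw']); f=d['img'].shape[0]/2/np.tan(np.radians(d['vfov'])/2)
    return np.array([d['cx']+f*c[0]/c[2], d['cy']+f*c[1]/c[2]])
def ray(d,uv,z):
    f=d['img'].shape[0]/2/np.tan(np.radians(d['vfov'])/2)
    v=d['Rw']@np.array([(uv[0]-d['cx'])/f,(uv[1]-d['cy'])/f,1]); return d['tw']+v*(z-d['tw'][2])/v[2]
E
python3 - <<'E'
from h import *
s=readout.state(); R,p=toolR(s); print(R.round(2),p,env.grip_point_offset,s['opening'])
for n in ['scene','top']:
    d=shot(n,n+'1.png'); print(n,d['tw'].round())
    for t in ['jig','push_face','plate_front','stop_pin','candle_a','wagon','mallet','wheel','silver_dome','paint_cup']:
        print(t,[(tow(d,r['point']).round().tolist(),round(r['confidence'],2)) for r in nets.mark_of(d,t)[:2]])
E
```

```text
[[-0.9  -0.    0.44]
 [-0.44  0.   -0.9 ]
 [-0.   -1.   -0.  ]] [ 272.78957058 -561.99627065  179.03914579] 18.8 0.9985731676166761
scene [1533.  209. 1378.]
jig [([590.0, 22.0, 2.0], 0.7), ([616.0, 163.0, -2.0], 0.38)]
push_face [([461.0, 45.0, 62.0], 0.68)]
plate_front [([472.0, 44.0, 63.0], 0.64), ([501.0, -473.0, -2.0], 0.57)]Traceback (most recent call last):
  File "<stdin>", line 6, in <module>
ValueError: it knows: candle, jig, mallet, paint_cup, plate_front, push_face, silver_dome, wagon, wheel
```

```bash
python3 -c "
import cv2,numpy as np
a=cv2.imread('pics/scene1.png');b=cv2.imread('pics/top1.png')
print(a.shape)"
```

```text
(400, 640, 3)[ WARN:0@0.039] global loadsave.cpp:275 findDecoder imread_('pics/top1.png'): can't open/read file: check file path/integrity
```

View pics/scene1.png

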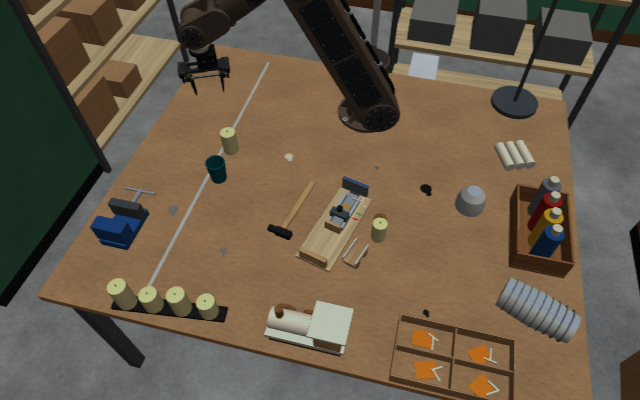

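The scene view shows the jig around (338,225), with its plate at (355,186) on the robot side. The candle is at (380,230), the mallet at (290,215), and the gripper at the upper left (205,70).

Run:
```python
from h import *
d=shot('top'); print(d['tw'].round())
for t in ['jig','push_face','plate_front','candle_a','wagon','mallet','wheel','silver_dome','paint_cup']:
    try: print(t,[(tow(d,r['point']).round().tolist(),round(r['confidence'],2)) for r in nets.mark_of(d,t)[:3]])
    except ValueError as e: print(t,e)
print(proj(d,[590,22,0]),proj(d,[461,45,62]))
c=proj(d,[560,25,30]).astype(int)
x0=max(0,c[0]-100);y0=max(0,c[1]-75)
print(x0,y0)
cv2.imwrite('pics/top1.png',cv2.resize(d['img'][y0:y0+150,x0:x0+200,::-1],None,fx=4,fy=4,interpolation=cv2.INTER_CUBIC))
np.save('top1.npy',d,allow_pickle=True)
```

```text
[ 385.  -16. 1156.]
jig []
push_face [([463.0, 50.0, 61.0], 0.72), ([402.0, 465.0, -1.0], 0.51)]
plate_front [([474.0, 48.0, 62.0], 0.71)]
candle_a [([623.0, 165.0, -3.0], 0.83), ([352.0, -479.0, -2.0], 0.7)]
wagon [([723.0, 102.0, -3.0], 0.65)]
mallet [([573.0, -145.0, 2.0], 0.76), ([621.0, 166.0, -5.0], 0.49)]
wheel [([548.0, 160.0, 1.0], 0.79)]
silver_dome [([402.0, 463.0, -5.0], 0.81), ([547.0, 157.0, 3.0], 0.3)]
paint_cup [([500.0, -474.0, -2.0], 0.61), ([546.0, 160.0, 4.0], 0.34)]
[319.90408879 203.57719716] [311.87437677 245.47614702]
218 136
```

View pics/top1.png

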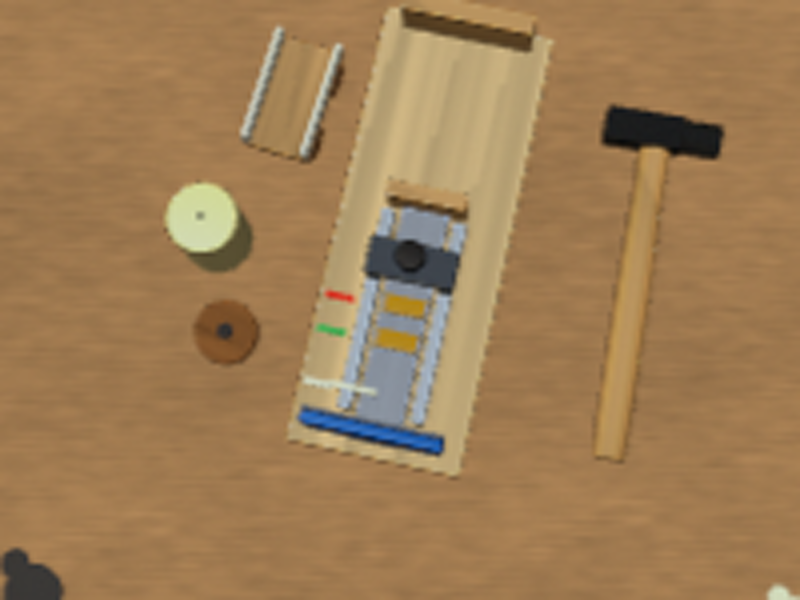

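The top crop shows the jig's corners at (290,437), (460,473), (552,40) and (385,10). The blue plate runs from (300,418) to (443,445), the slide is at home, and the area behind the plate is free.

Run:
```python
from h import *
d=np.load('top1.npy',allow_pickle=True).item()
g=lambda x,y,z: ray(d,(218+x/4,136+y/4),z)
A,B,C,D=g(290,437,12),g(460,473,12),g(552,40,12),g(385,10,12)
for v in (A,B,C,D): print(v.round(1))
ex=(C-B+D-A)/2; ey=(A-B+D-C)/2
print(np.linalg.norm(ex),np.linalg.norm(ey),np.degrees(np.arctan2(ex[1],ex[0])),np.degrees(np.arctan2(-ey[0],ey[1])))
th=np.arctan2(ex[1],ex[0]); u=np.array([np.cos(th),np.sin(th),0])
o=(A+B+C+D)/4-30*u; print('jig o',o.round(1)); pf=o-130*u; pf[2]=63; print('pf',pf)
print('knob',g(410,255,86),'plate top ends',g(300,415,90),g(443,450,90))
M=np.array(d.get('mount',np.eye(4)))
s=readout.state(); R,p=toolR(s); 
w=read_camera('wrist'); print(np.array(w['mount']).round(2))
for st in (45,): 
    t=pf-(10+st)*u; t[2]=179; print('target',t,'tool shift',(R.T@(t-p)).round(1),'radius',np.hypot(*t[:2]))
tx=-u; print('turn about tool y', -((np.degrees(np.arctan2(tx[1],tx[0]))-np.degrees(np.arctan2(R[1,0],R[0,0]))+180)%360-180), s['joints'])
```

```text
[466.7 110.3  12. ]
[437.6 -13.1  12. ]
[762.7 -92.3  12. ]
[790.9  34.5  12. ]
333.8102150371972 128.30610792930068 -13.427825841548325 -12.922585093658089
jig o [585.3  16.8  12. ]
pf [458.86065802  46.9977914   63.        ]
knob [585.51950497  17.27870707  86.        ] plate top ends [475.9317545   94.70888884  90.        ] [449.72473056  -2.19779959  90.        ]
[[  -0.      0.97    0.24  -65.93]
 [  -0.     -0.24    0.97 -204.97]
 [   1.      0.      0.      1.33]
 [   0.      0.      0.      1.  ]]
target [405.36418122  59.76990829 179.        ] tool shift [-390.8    0.6 -501.8] radius 409.7469479522289
turn about tool y 39.31411916906376 [-1.22462049e+00  4.90885793e-01  1.55888732e+00 -1.20191788e-05
  1.09166661e+00 -1.05619670e-01]
```

apply_moves(increments=[[[-4.4,0,-3.6],[0,0,0],0],[[-4.4,0,-3.6],[0,0,0],0],[[-4.4,0,-3.6],[0,0,0],0],[[-4.4,0,-3.6],[0,0,0],0],[[-4.4,0,-3.6],[0,0,0],0]])

```text
t: 1.38
eef_pos: [394.1, -300.4, 179.1]
tcp_rot: [-1.569, 0.0, -2.696]
ft_force: [-0.2, 0.3, 0.8]
opening: 0.539
```

apply_moves(increments=[[[-2.6,0,-2.5],[0,7.8,0],0],[[-2.3,0,-2.8],[0,7.8,0],0],[[-1.9,0,-3.1],[0,7.8,0],0],[[-1.4,0,-3.3],[0,7.8,0],0],[[-1.0,0,-3.5],[0,7.8,0],0]])

```text
t: 2.0
eef_pos: [463.2, -125.2, 180.0]
tcp_rot: [-1.569, 0.004, 2.888]
ft_force: [0.1, -0.5, -0.1]
opening: 0.025
```

apply_moves(increments=[[[1.8,0,-3.3],[0,-1.3,0],0],[[1.8,0,-3.3],[0,0,0],0],[[1.8,0,-3.3],[0,0,0],0],[[1.8,0,-3.3],[0,0,0],0],[[1.8,0,-3.3],[0,0,0],0]])

```text
t: 2.62
eef_pos: [414.1, 62.0, 179.8]
tcp_rot: [-1.569, 0.006, 2.909]
ft_force: [0.7, -0.7, 0.3]
opening: 0.004
```

Run:
```python
from h import *
s=readout.state(); R,p=toolR(s); print(R.round(3),p.round(1),s['joints'],s['ft_force'])
d=shot('wrist','w1.png')
th=np.radians(-13.2);u=np.array([np.cos(th),np.sin(th),0])
for t in ['push_face','plate_front','jig']:
    for r in nets.mark_of(d,t)[:2]:
        q=tow(d,r['point']); print(t,q.round(1),round(r['confidence'],2),'ahead of tcp',((q-p)@u).round(1))
```

```text
[[-0.973  0.006 -0.231]
 [ 0.231 -0.003 -0.973]
 [-0.006 -1.     0.001]] [414.1  62.  179.8] [-0.00752572  0.1944888   2.03552291 -0.00337294  0.90591384  1.79827758] [ 0.6944806  -0.70777369  0.31451254]
push_face [459.6  49.9  57.8] 0.74 ahead of tcp 47.0
plate_front [472.7  42.4  58.4] 0.57 ahead of tcp 61.5
jig [587.8  14.4  -2.8] 0.59 ahead of tcp 179.9
jig [470.8  44.4  58.8] 0.27 ahead of tcp 59.2
```

View pics/w1.png

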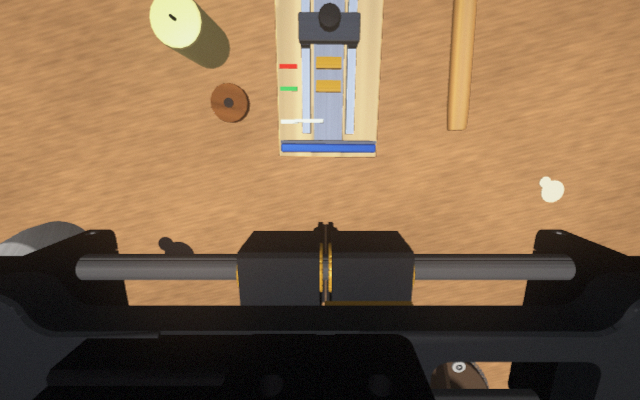

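The wrist view shows the blue plate at (328,148), square to the closed fingers at (325,265), with clear bench between them. I'll lower behind it.

apply_moves(increments=[[[0,2.4,0],[0,0,0],0],[[0,2.4,0],[0,0,0],0],[[0,2.4,0],[0,0,0],0],[[0,2.4,0],[0,0,0],0],[[0,2.3,0],[0,0,0],0]])

```text
t: 3.45
eef_pos: [419.4, 56.2, 59.1]
tcp_rot: [-1.57, 0.013, 2.905]
ft_force: [0.5, 0.1, -0.3]
opening: 0.005
```

apply_moves(increments=[[[-0.8,0,0.2],[0,0,0],0],[[-0.7,0,0],[0,0,0],0],[[-0.5,0,0],[0,0,0],0],[[-0.4,0,0],[0,0,0],0],[[-0.3,0,0],[0,0,0],0]])

```text
t: 4.08
eef_pos: [448.5, 45.3, 60.8]
tcp_rot: [-1.57, 0.014, 2.903]
ft_force: [0.5, -0.5, 0.9]
opening: 0.008
```

apply_moves(increments=[[[-0.2,0,0],[0,0,0],0],[[-0.2,0,0],[0,0,0],0],[[-0.1,0,0],[0,0,0],0],[[0,0,0],[0,0,0],0],[[0,0,0],[0,0,0],0]])

```text
t: 4.7
eef_pos: [453.5, 44.3, 61.1]
tcp_rot: [-1.57, 0.014, 2.903]
ft_force: [0.2, 0.4, 0.2]
opening: 0.004
```

```bash
cat > m.py <<'E'
from h import *
import sys
s=readout.state(); R,p=toolR(s); th=np.radians(-13.2);u=np.array([np.cos(th),np.sin(th),0])
print('s',(p@u).round(1),'z',p[2].round(1),'F',np.array(s['ft_force']).round(1),'Fu',(np.array(s['ft_force'])@u).round(1))
d=shot('scene')
x,y=proj(d,[545,25,40]).astype(int)
if len(sys.argv)>1: cv2.imwrite('pics/'+sys.argv[1],cv2.resize(d['img'][y-50:y+50,x-66:x+67,::-1],None,fx=6,fy=6,interpolation=cv2.INTER_CUBIC))
o=np.array([585.3,16.9,0]);v=np.array([-u[1],u[0],0])
for n in ('scene','top'):
    e=d if n=='scene' else shot('top')
    for t in ('push_face','plate_front'):
        for r in nets.mark_of(e,t)[:1]:
            q=tow(e,r['point']); print(n,t,'travel',((q-o)@u+(130 if t=='push_face' else 118)).round(1),round(r['confidence'],2))
E
python3 m.py a1.png
```

```text
s 431.4 z 61.1 F [0.2 0.4 0.2] Fu 0.1
scene push_face travel 2.7 0.85
scene plate_front travel 2.3 0.91
```

View pics/a1.png

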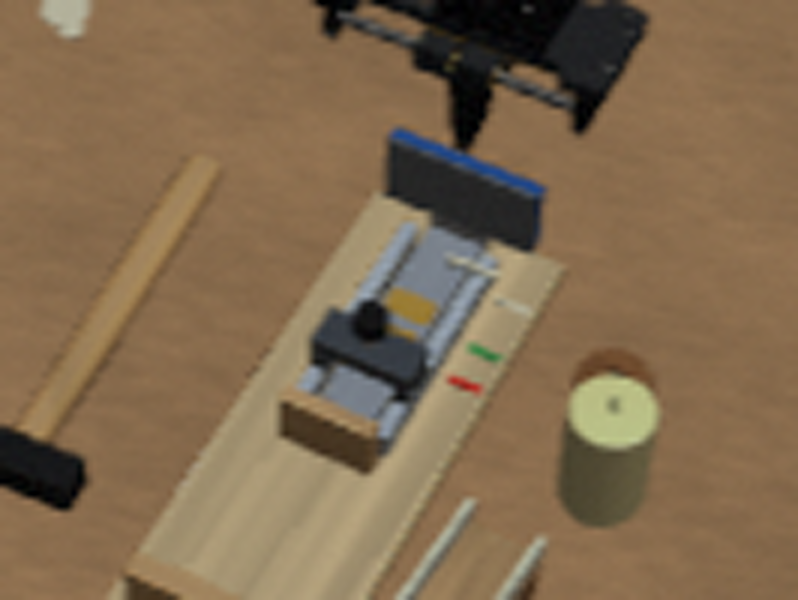

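The fingers are behind the plate at (465,150). The slide is at home, its pointer at (470,265) lining up with the white mark at (515,305), and there is no contact yet.

apply_moves(increments=[[[-0.2,0,0],[0,0,0],0],[[-0.2,0,0],[0,0,0],0],[[-0.2,0,0],[0,0,0],0],[[0,0,0],[0,0,0],0],[[0,0,0],[0,0,0],0]])

```text
t: 5.62
eef_pos: [460.0, 42.7, 61.2]
tcp_rot: [-1.57, 0.014, 2.903]
ft_force: [-0.7, 0.2, 0.8]
opening: 0.002
```

apply_moves(increments=[[[-0.2,0,0],[0,0,0],0],[[-0.2,0,0],[0,0,0],0],[[0,0,0],[0,0,0],0],[[0,0,0],[0,0,0],0],[[0,0,0],[0,0,0],0]])

```text
t: 6.25
eef_pos: [464.0, 41.7, 61.2]
tcp_rot: [-1.57, 0.014, 2.903]
ft_force: [0.7, 0.1, 0.3]
opening: 0.004
```

```bash
python3 m.py a2.png
```

```text
s 442.2 z 61.2 F [0.7 0.1 0.3] Fu 0.7
scene push_face travel 4.3 0.75
scene plate_front travel 1.7 0.85
```

View pics/a2.png

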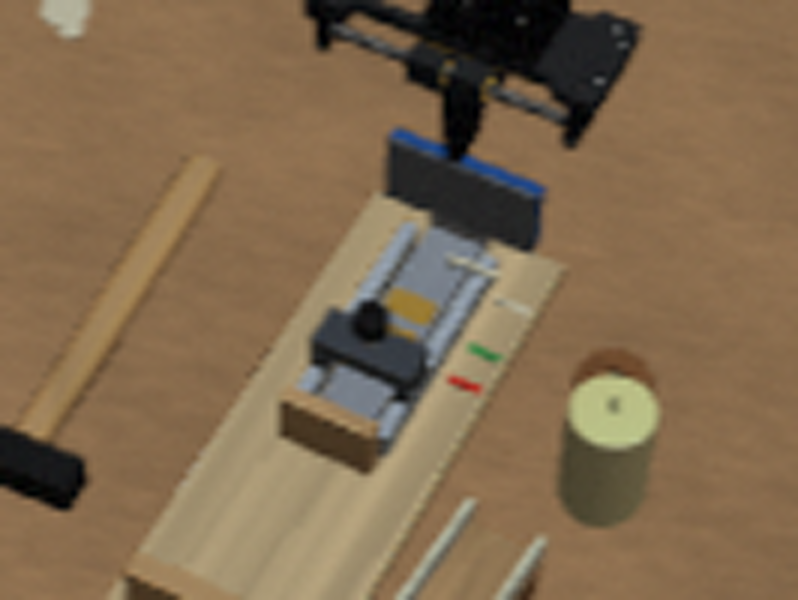

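Run:
```python
from h import *
s=readout.state(); R,p=toolR(s); print(p,R.round(3),s['opening'])
d=shot('scene'); x,y=proj(d,[545,25,40]).astype(int)
u=np.array([.9736,-.2284,0]);v=np.array([.2284,.9736,0])
pf=np.array([459,47,0])
f=lambda P:((proj(d,P)-[x-66,y-50])*6+3).round(0)
print('tcp',f(p),'finger 30 up',f(p+[0,0,30]),'60',f(p+[0,0,60]))
for a,n in((0,'rear'),(12,'front')):
    for b in(-50,0,50): print(n,b,f(pf+a*u+b*v+[0,0,90]),f(pf+a*u+b*v+[0,0,36]))
d2=shot('top'); w=shot('wrist')
a=cv2.resize(d2['img'][int(proj(d2,p)[1])-30:,int(proj(d2,p)[0])-40:][:60,:80],None,fx=8,fy=8,interpolation=cv2.INTER_CUBIC)
b=w['img'][100:340,160:480]; b=cv2.resize(b,(640,480))
print(proj(d2,p),proj(w,p),proj(w,pf+[0,0,90]),w['tw'])
cv2.imwrite('pics/c1.png',cv2.resize(np.hstack([a,b]),(800,300))[:,:,::-1])
```

```text
[464.08342669  41.72733025  61.20284171] [[-0.972  0.014 -0.236]
 [ 0.236 -0.004 -0.972]
 [-0.014 -1.     0.   ]] 0.007166056270479423
tcp [458. 187.] finger 30 up [460. 155.] 60 [463. 122.]
rear -50 [395. 122.] [393. 179.]
rear 0 [471. 152.] [466. 208.]
rear 50 [547. 181.] [541. 238.]
front -50 [386. 136.] [384. 193.]
front 0 [462. 165.] [458. 222.]
front 50 [539. 195.] [533. 252.]
[313.04050197 244.35743432] [323.76937606 223.6452263 ] [317.86721747 244.84560557] [525.8840641   25.83965961 267.11185646]
```

View pics/c1.png

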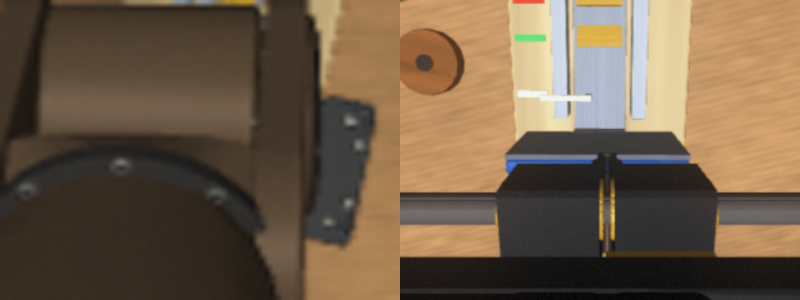

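The crop shows the finger just behind the plate's top edge at (607,155). The pointer at (570,97) is still level with the white mark at (530,95), so there is no contact and no travel yet. I'll keep going in small steps.

apply_moves(increments=[[[-0.2,0,0],[0,0,0],0],[[-0.2,0,0],[0,0,0],0],[[-0.1,0,0],[0,0,0],0],[[0,0,0],[0,0,0],0],[[0,0,0],[0,0,0],0]])

```text
t: 7.32
eef_pos: [469.4, 40.4, 61.3]
tcp_rot: [-1.57, 0.014, 2.903]
ft_force: [-0.3, -0.3, -0.2]
opening: 0.002
```

```bash
cat > w.py <<'E'
from h import *
import sys
s=readout.state(); R,p=toolR(s); print('s',p@[.9736,-.2284,0],'F',np.array(s['ft_force']).round(1))
w=shot('wrist'); b=cv2.resize(w['img'][:260,160:480,::-1],None,fx=2,fy=2,interpolation=cv2.INTER_CUBIC); cv2.imwrite('pics/'+sys.argv[1],b)
E
python3 w.py w3.png
```

```text
s 447.75006368798114 F [-0.3 -0.3 -0.2]
```

View pics/w3.png

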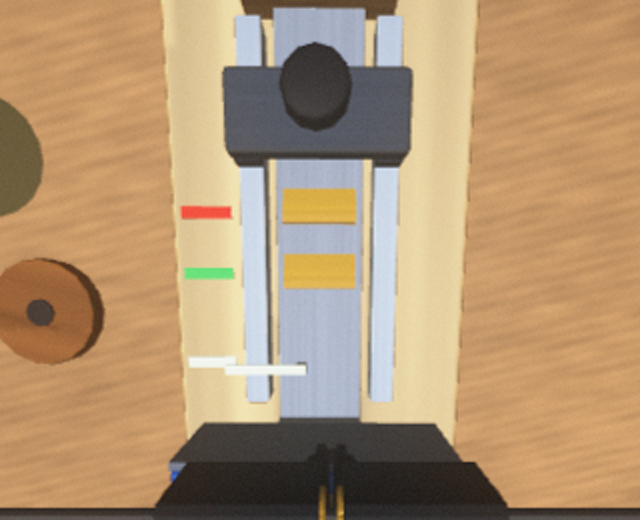

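The pointer is still level with the white mark, but the fingertip at (330,450) seems to lie over the plate, with no force. So the true tip may sit higher than I assumed. I'll back off and check the tip height.

apply_moves(increments=[[[0.8,0,0],[0,0,0],0],[[0.9,0,0],[0,0,0],0],[[0.9,0,0],[0,0,0],0],[[0.9,0,0],[0,0,0],0],[[0.8,0,0],[0,0,0],0]])

```text
t: 8.0
eef_pos: [424.3, 51.3, 60.6]
tcp_rot: [-1.57, 0.014, 2.903]
ft_force: [0.4, -0.9, -0.4]
opening: -0.003
```

```bash
cat > t.py <<'E'
from h import *
import sys
s=readout.state(); R,p=toolR(s); print(p.round(1),np.array(s['ft_force']).round(1))
d=shot('scene'); x,y=proj(d,p+[0,0,40]).astype(int); k=12
c=cv2.resize(d['img'][y-25:y+25,x-30:x+30,::-1],None,fx=k,fy=k,interpolation=cv2.INTER_CUBIC)
for h in (0,15,30,45,60):
    q=((proj(d,p+[0,0,h])-[x-30,y-25]+.5)*k).astype(int); print(h,q); cv2.line(c,(q[0]+60,q[1]),(q[0]+110,q[1]),(0,0,255),1)
    cv2.putText(c,str(h),(q[0]+115,q[1]),0,.5,(0,0,255))
cv2.imwrite('pics/'+sys.argv[1],c)
E
python3 t.py t1.png
```

```text
[424.3  51.3  60.6] [ 0.4 -0.9 -0.4]
0 [361 403]
15 [364 371]
30 [366 338]
45 [369 306]
60 [372 272]
```

View pics/t1.png

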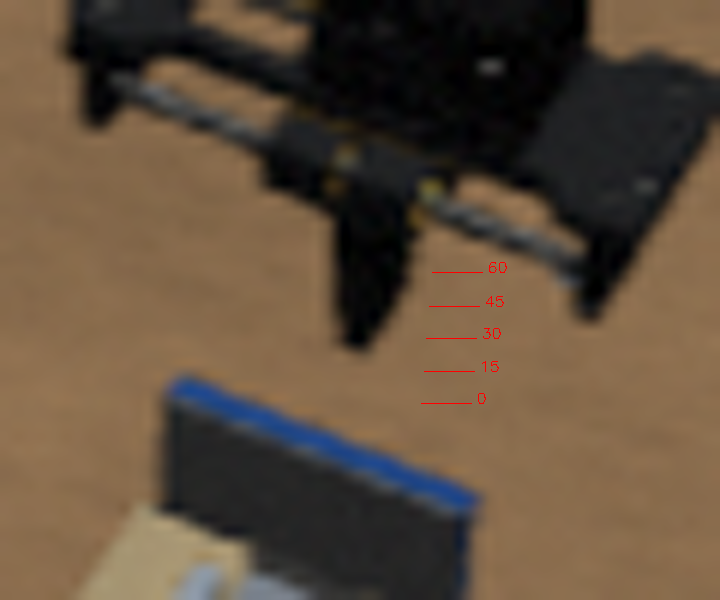

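The real finger end is at (357,350), about 27 mm above the reported TCP point, so the fingers passed over the plate's top without touching it. I'll lower by 30 mm and check again.

apply_moves(increments=[[[0,0.7,0],[0,0,0],0],[[0,0.7,0],[0,0,0],0],[[0,0.6,0],[0,0,0],0],[[0,0.6,0],[0,0,0],0],[[0,0.4,0],[0,0,0],0]])

```text
t: 8.68
eef_pos: [424.2, 51.3, 28.3]
tcp_rot: [-1.57, 0.013, 2.903]
ft_force: [0.2, 0.1, -0.1]
opening: 0.004
```

apply_moves(increments=[[[-0.5,0,0],[0,0,0],0],[[-0.4,0,0],[0,0,0],0],[[-0.3,0,0],[0,0,0],0],[[0,0,0],[0,0,0],0],[[0,0,0],[0,0,0],0]])

```text
t: 9.3
eef_pos: [437.1, 48.1, 28.5]
tcp_rot: [-1.57, 0.014, 2.903]
ft_force: [0.2, -0.6, -0.4]
opening: 0.004
```

```bash
python3 t.py t2.png
```

```text
[437.1  48.1  28.5] [ 0.2 -0.6 -0.4]
0 [361 391]
15 [363 360]
30 [366 329]
45 [369 297]
60 [371 265]
```

View pics/t2.png

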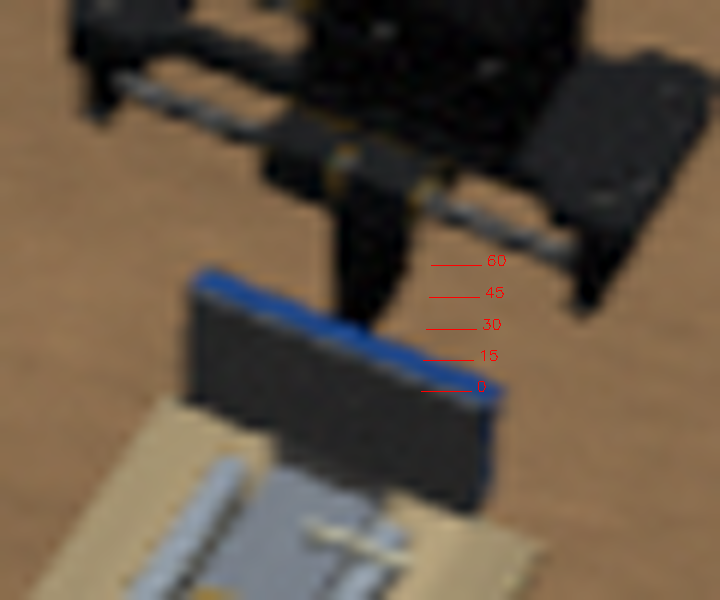

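The fingertip is now properly hidden behind the plate's blue top edge at (355,325). I'll advance to contact.

apply_moves(increments=[[[-0.4,0,0],[0,0,0],0],[[-0.3,0,0],[0,0,0],0],[[-0.3,0,0],[0,0,0],0],[[0,0,0],[0,0,0],0],[[0,0,0],[0,0,0],0]])

```text
t: 9.98
eef_pos: [447.5, 45.7, 28.7]
tcp_rot: [-1.57, 0.014, 2.903]
ft_force: [0.3, 0.1, -0.0]
opening: 0.007
```

apply_moves(increments=[[[-0.2,0,0],[0,0,0],0],[[-0.2,0,0],[0,0,0],0],[[-0.1,0,0],[0,0,0],0],[[0,0,0],[0,0,0],0],[[0,0,0],[0,0,0],0]])

```text
t: 10.6
eef_pos: [451.2, 44.7, 28.7]
tcp_rot: [-1.57, 0.011, 2.903]
ft_force: [-1.7, 0.6, 1.6]
opening: 0.006
```

Contact: about 2 N against the tool at s = 429. Now the push, checking on the way.

apply_moves(increments=[[[-0.5,0,0],[0,0,0],0],[[-0.5,0,0],[0,0,0],0],[[-0.5,0,0],[0,0,0],0],[[-0.5,0,0],[0,0,0],0],[[-0.5,0,0],[0,0,0],0]])

```text
t: 11.22
eef_pos: [475.2, 38.7, 28.6]
tcp_rot: [-1.569, 0.007, 2.903]
ft_force: [-6.8, 3.1, 4.7]
opening: 0.004
```

```bash
python3 m.py
```

```text
s 453.8 z 28.6 F [-6.8  3.1  4.7] Fu -7.3
scene plate_front travel 30.1 0.9
top plate_front travel 233.4 0.48
```

apply_moves(increments=[[[-0.5,0,0],[0,0,0],0],[[-0.5,0,0],[0,0,0],0],[[-0.5,0,0],[0,0,0],0],[[-0.4,0,0],[0,0,0],0],[[-0.3,0,0],[0,0,0],0]])

```text
t: 12.15
eef_pos: [495.1, 33.8, 28.6]
tcp_rot: [-1.569, 0.003, 2.903]
ft_force: [-8.2, 2.7, 5.3]
opening: 0.007
```

```bash
python3 m.py a4.png
```

```text
s 474.3 z 28.6 F [-8.2  2.7  5.3] Fu -8.6
scene push_face travel 160.2 0.54
scene plate_front travel 52.7 0.82
```

View pics/a4.png

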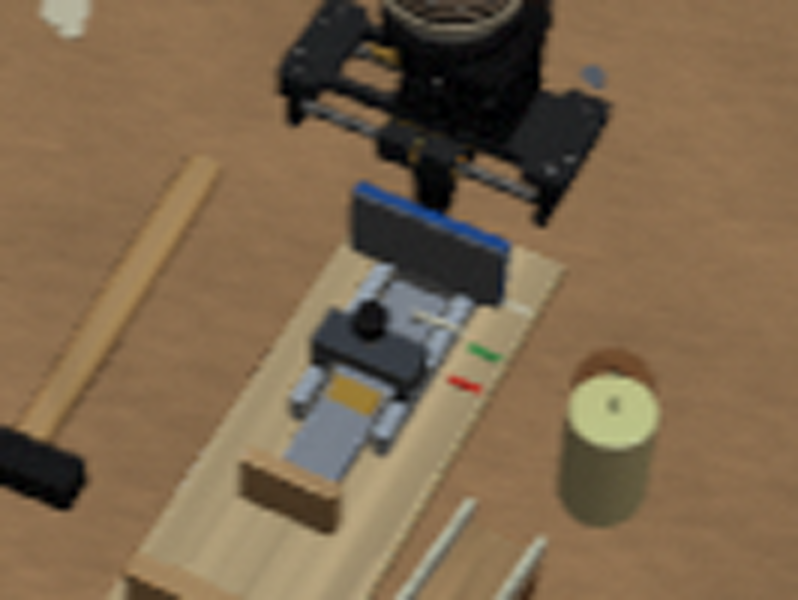

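The plate's top-left corner has shifted from (393,130) to (358,186), about 48 mm of travel. One brass tooth is past the bridge at (353,393), and the pointer (at (430,318)) is past the green line. I'll go 3 mm more for margin, then back off slowly.

apply_moves(increments=[[[-0.3,0,0],[0,0,0],0],[[-0.2,0,0],[0,0,0],0],[[0,0,0],[0,0,0],0],[[0.2,0,0],[0,0,0],0],[[0.3,0,0],[0,0,0],0]])

```text
t: 13.08
eef_pos: [493.6, 34.1, 28.7]
tcp_rot: [-1.569, 0.0, 2.903]
ft_force: [-5.1, 0.8, 2.7]
opening: 0.005
```

apply_moves(increments=[[[0.4,0,0],[0,0,0],0],[[0.4,0,0],[0,0,0],0],[[0.5,0,0],[0,0,0],0],[[0.6,0,0],[0,0,0],0],[[0.6,0,0],[0,0,0],0]])

```text
t: 13.7
eef_pos: [470.4, 39.9, 29.0]
tcp_rot: [-1.569, 0.005, 2.903]
ft_force: [0.4, 0.4, -0.1]
opening: 0.005
```

```bash
python3 m.py a5.png
```

```text
s 448.9 z 29.0 F [ 0.4  0.4 -0.1] Fu 0.3
scene push_face travel 41.8 0.78
scene plate_front travel 38.5 0.55
top push_face travel 132.7 0.45
```

The force is zero, and the slide stayed at about 40 while the fingers withdrew 20 mm: it has latched. Now come clear.

apply_moves(increments=[[[0.8,0,0],[0,0,0],0],[[0.8,0,0],[0,0,0],0],[[0.8,0,0],[0,0,0],0],[[0.6,0,0],[0,0,0],0],[[0,0,0],[0,0,0],0]])

```text
t: 14.62
eef_pos: [439.3, 47.4, 28.8]
tcp_rot: [-1.569, 0.005, 2.903]
ft_force: [0.9, -0.0, 0.4]
opening: 0.004
```

apply_moves(increments=[[[0,-2,0],[0,0,0],0],[[0,-2.5,0],[0,0,0],0],[[0,-2.5,0],[0,0,0],0],[[0,-2.5,0],[0,0,0],0],[[0,0,0],[0,0,0],0]])

```text
t: 15.25
eef_pos: [439.6, 47.6, 126.5]
tcp_rot: [-1.569, 0.005, 2.903]
ft_force: [0.5, -0.5, 0.1]
opening: 0.004
```

```bash
python3 m.py a6.png
```

```text
s 417.1 z 126.5 F [ 0.5 -0.5  0.1] Fu 0.6
scene push_face travel 40.4 0.63
scene plate_front travel 39.6 0.96
top push_face travel 44.1 0.97
top plate_front travel 42.0 0.87
```

View pics/a6.png

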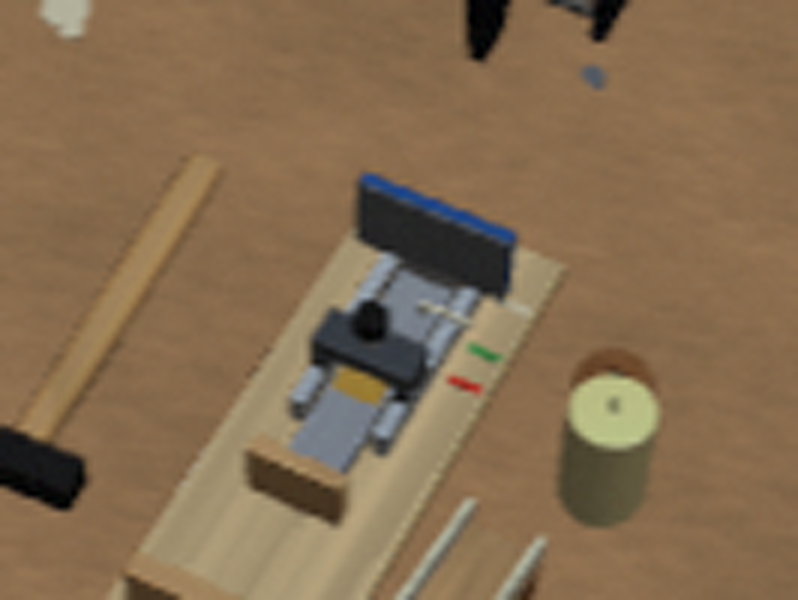

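The pointer at (445,313) lines up with the green mark at (485,352), and the first tooth at (358,383) is past the bridge. The candle, wheel, wagon and mallet are where they were, and the gripper is clear. I'm handing in.

```bash
python3 -c "
from cell import env; print(env.job_done())"
```

```text
the job is handed in; nothing more can be done
None
```

The slide is latched at the middle (green) mark, and I handed the job in at about 15 s of robot time. I pushed the blue plate from behind with the closed fingertips to about 50 mm of travel, let it spring back onto the pin, then withdrew and lifted clear.

**Last checks:**
- **Travel:** the networks put it at 39.6–40.4 mm from the scene camera and 42–44 mm from the top camera. The top camera reads a few mm far.
- **Picture:** the pointer lines up with the green mark, and the first tooth is past the bridge.
- **Contact:** the force on the gripper was back to noise level, under 1 N. The objects near the jig had not moved; I did not re-check the farther ones.

**What disagreed:** the closed finger ends appeared about 27 mm higher than the reported TCP. On my first approach they passed over the plate's top edge, and partly over its grey front. The slide did not move and the force stayed at noise level, so I believe nothing was touched. I backed off, lowered 32 mm and pushed correctly. The highest push force I read was about 10 N.

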